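# Unlock the deposit box and hold the key turned

## Task

Keep the blue deposit box unlocked so that a colleague can lift its lid: pull the orange electronic key straight up out of its charging dock against the sprung catch, push it fully home into the lock on top of the box, wiggling it past the sticky pins, and turn it a full quarter turn clockwise as seen from above. The lock springs back when let go, so finish while still gripping the key and holding it turned. Do not shift the other things on the table.

Things in the scene. Friction and masses are not known exactly. Their poses are not given: they have to be found in the camera images.
- key: electronic key, 74 mm long, 60 g, upright, tip down. Origin: centre of the tip; z up the key, x the wide way of the bit, y its thickness. Steel bit 16 (x) by 6 mm (y) to z 18, sides tapering to 8 mm wide at tip and top; neck 5.5 mm diameter to z 30; orange head with flat faces, 36 (x) by 14 mm (y), z 30 to 74. Alike after a half turn about z: fits the lock either way round
- key_grip (a point): point on the key's axis, 54 mm above the tip, in the middle of the head's height: grip here from above with the fingers on the two flat faces (across the 14 mm thickness, key y)
- dock: charging dock, fixed: black base 120 x 100 x 13 mm, grey tower 56 x 56 mm, its top 43 mm above the table. Origin: centre of the underside; z up. The key stands in a slot in the middle, wide way along the dock's x, tip 16 mm above the table. Sprung catches over the bit hold it: 8 to 15 N straight up pull it free; it is clear when raised 30 mm
- deposit_box: blue steel deposit box with a grey lid, fixed, 154 x 154 x 70 mm; on the middle of the lid an aluminium lock case, 56 x 56 mm, up to 113 mm above the table, and at +y a steel keeper (84 mm high) over a red cam tongue that swings with the lock. Origin: centre of the underside; z up
- lock_mouth (a point): centre of the slot's mouth in the top face of the lock case, 113 mm above the table; axes as the box. Slot vertical, 17.5 x 7.5 mm, wide way along the box's x, lead-in 4 mm wide and deep all round. The top 8 mm is a fixed plate, so the key turns only when fully home. Two sticky pins at the slot's narrow ends, 12 and 18 mm down, give way at 5 to 20 N downward, easier with wiggling
- lock_seat (a point): bottom of the key slot, 27 mm straight below the mouth: a key fully home has its tip here and its head 3 mm above the lock case; axes as the box
- lock_cylinder (a joint): turn of the lock in rad: 0 = slot along the box's x (locked), grows as the key turns clockwise seen from above, stop at 1.571 (quarter turn, unlocked). A spring turns it back to 0 when let go (0.05 N m at the start, 0.1 N m at the stop). The key has about 0.1 rad of play in the slot, so the key must turn about 0.1 rad more than the lock
- price_gun: blue price labelling gun lying on the table, bystander
- candle: candle in a glass jar, bystander
- mug: white mug, bystander
- tin: silver tin with lid, bystander
- tape_masking: roll of masking tape lying flat, bystander

How it is judged (in metres and radians):
On the way, in this order (a step that is already met when the one before it is completed fails the run):
1. the key is pulled clear of the dock, held in the gripper (z of key in the frame of dock above 0.046 m and contact force between the fingers and key above 2 N), for 0.1 s.
2. the key is fully home in the lock, not yet turned (horizontal distance between key and lock_seat below 0.003 m and z of key in the frame of lock_seat below 0.003 m and value of joint lock_cylinder below 0.5 rad), for 0.1 s.
At the end, for the whole second after the job is handed in: The lock is held at 1.4 rad (80 degrees) or more of its quarter turn, the key fully home (tip within 3 mm of the seat in height and sideways, upright within 0.15 rad) and gripped by the fingers with more than 2 N (value of joint lock_cylinder above 1.4 rad and horizontal distance between key and lock_seat below 0.003 m and z of key in the frame of lock_seat below 0.003 m and angle between key's own z axis and vertical below 0.15 rad and contact force between the fingers and key above 2 N); the arm keeps its last pose, push and grip.
It fails at once if a bystander is shifted by more than 30 mm (distance of any of price_gun, candle, mug, tin, tape_masking from where it was at the start of the episode above 0.03 m).
It also fails if it takes over 48 s, if anything falls off the work surface, if the arm or the gripper's body presses on something with over 40 N, if the wrist force passes 120 N, or if a joint passes its speed limit or range.

## Robot

A 6-joint arm with a two-finger parallel gripper is mounted at the origin on a cart in front of the work surface, level with it; the furniture and walls round the work are solid. World frame = base frame: x ahead of the robot, y to its left, z up, the work surface at z = 0. Lengths are in mm, angles in degrees, forces in N, time in s.
With the tool pointing down it reaches from about 300 to 850 mm from the base axis. Payload 4.2 kg.
Tool frame: the origin (TCP) lies midway between the tips of the shut fingers; the grasp point (between the pads) lies 19 mm behind it; z points along the fingers, y is the line along which they close (so a half turn about z gives the same grasp; the last joint's range is limited). The gripper opens to 91 mm and grips with 3 to 60 N. Pads are 32 mm wide; open, the fingers measure 118 mm over their backs; the gripper's body (76 mm by 178 mm) begins 60 mm behind the grasp point.
Start: joints at [73.281, 18.312, 89.639, -0, 72.044, -1.146], TCP at [154.37, 553.907, 213.976] pointing down, gripper open.
Joint ranges: [-177.97, 177.97], [-48.28, 115.42], [12.27, 149.76], [-77.06, 257.06], [2.81, 150.46], [-146.56, 146.56]. Speed limits (degrees/s): [147.25, 147.25, 180, 180, 180, 180].

## Interface

Orientations are given as [roll, pitch, yaw] about the fixed x, y, z axes, in that order (R = Rz(yaw) Ry(pitch) Rx(roll)).
In Python, from workcell import env gives the robot as it stands.
- The arm moves only by the shell command python3 -m jog 'ROWS' [FORCE]. ROWS is a JSON object of lists of equal length, an entry for each row: "jaw": the finger opening in mm, from 0 to 91.2; "slide": the shift along the tool's x, y, z in units of 30 mm (1.0 is 30 mm), a list of three; "spin": the turn about the tool's z in units of 8 degrees (1.0 is 8 degrees). In form: {"jaw": [jaw, ...], "slide": [[dx, dy, dz], ...], "spin": [spin, ...]}. A call has 1 to 10 rows; each row shifts and turns the commanded pose from where the row before left it, along the tool's axes as they then stand; what a row does not reach is not made up. A row lasts 1/10 s, in which the tool goes at most 50 mm and 8.59 degrees, less where a joint would pass 70% of its speed; a pose out of reach is approached as far as the arm can. A call is refused whole if a number of a shift passes 1 or a number of a turn 1, either way. A call with a gripper value outside its range is refused whole. The fingers move at their own pace and stop on an object; FORCE is the grip in N (left out, the last holds). Time passes only in rows, so rows that do not move let the fingers close. It gives the time, the measured TCP pose, the force, the opening and the grip force at its end, in the units of the state.
- env.state(): the state, without advancing time (a new reading comes with each control period).
- env.grab_frame(name): name is "scene" or "top"; returns the picture (384x512x3 uint8, red, green, blue); there is no depth.
- env.camera_model(name): a dict with "fx", "fy", "cx", "cy" (pixels), "camera_from_world" (4x4, takes a point from world to camera coordinates). Camera axes: x right, y up, looking along -z (the intrinsics and any distortion apply to the point x, -y, -z); pixel columns grow to the right and rows downward; lengths in mm; the calibration is good to about 2 mm. A picture is of the moment at which its call begins. camera_model takes no time and is no camera call.
- env.job_done(): hands the job in; it is judged then, once.
The state is a dict: "time_s": time; "qpos": joint angles; "qvel": joint speeds; "effort": joint torques, N m; "ee_pos": TCP position; "ee_rot": TCP orientation; "force": force on the tool from outside, world axes, zero at the start; "torque": the same for the moment, N m; "gripper_width": finger opening in mm; "gripper_force": force on a finger pad.
Only numpy, scipy, OpenCV 4.12 (cv2) and the standard library are available. Lean on these libraries where they do the work, as an engineer would, in place of code of your own. Each camera call takes 0.05 s, during which the arm holds its last target. There are 200 camera calls.

## Working session

There is one attempt and no reset: what is moved stays moved. The work goes in short steps, Python scripts to look and compute and a shell command to move; the robot and the scene stay as the last step left them, time stands still between calls to the robot, and variables do not carry over. Pictures are saved under pics/ and viewed, at most 10 in all, crops included, and the job is handed in when it is done.

```bash
mkdir -p pics; ls; python3 - <<'E'
from workcell import env
import cv2,json
for n in("scene","top"):
    im=env.grab_frame(n); cv2.imwrite(f"pics/{n}0.png",im[:,:,::-1])
    m=env.camera_model(n); print(n,m)
print(env.state())
E
```

```text
pics
scene {'fx': 404.94087480059676, 'fy': 404.94087480059676, 'cx': 256.6422798952446, 'cy': 189.4015615563295, 'camera_from_world': array([[ 5.32122984e-01, -8.46479755e-01,  1.78088351e-02,
        -2.59813111e+02],
       [ 5.18550109e-01,  3.42459627e-01,  7.83471243e-01,
        -3.41697611e+02],
       [-6.69291352e-01, -4.07668282e-01,  6.21172808e-01,
        -1.17071167e+03],
       [ 0.00000000e+00,  0.00000000e+00,  0.00000000e+00,
         1.00000000e+00]])}
top {'fx': 402.30841176160754, 'fy': 402.30841176160754, 'cx': 260.8558861661682, 'cy': 192.17793768489847, 'camera_from_world': array([[ 1.08399991e-02, -9.99835362e-01, -1.45514088e-02,
         2.39342192e+01],
       [ 9.97643503e-01,  9.82798477e-03,  6.79032506e-02,
        -4.96532166e+02],
       [-6.77490601e-02, -1.52531896e-02,  9.97585788e-01,
        -1.39349264e+03],
       [ 0.00000000e+00,  0.00000000e+00,  0.00000000e+00,
         1.00000000e+00]])}
{'time_s': 0.1, 'qpos': array([ 7.32824021e+01,  1.83495051e+01,  8.96978484e+01, -3.12672006e-04,
        7.20457235e+01, -1.14825780e+00]), 'qvel': array([-0.04701065, -0.20449691, -0.02257099, -0.0487184 ,  0.08332562,
        0.03939225]), 'effort': array([-6.96321749e-04, -4.13338852e+01, -2.32509989e+01,  7.28663639e-02,
        4.21170867e-02, -5.81899644e-05]), 'ee_pos': array([154.22744153, 553.46620335, 213.19968175]), 'ee_rot': array([-1.79906936e+02, -1.56799071e-03,  1.64430755e+02]), 'force': array([0.37736875, 0.30083931, 0.12794999]), 'torque': array([-0.00109931,  0.04145437,  0.02389607]), 'gripper_force': 0.0, 'gripper_width': 91.20282064575834}
```

View pics/scene0.png

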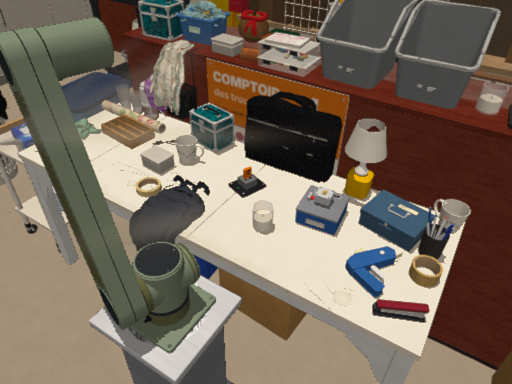

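View pics/top0.png

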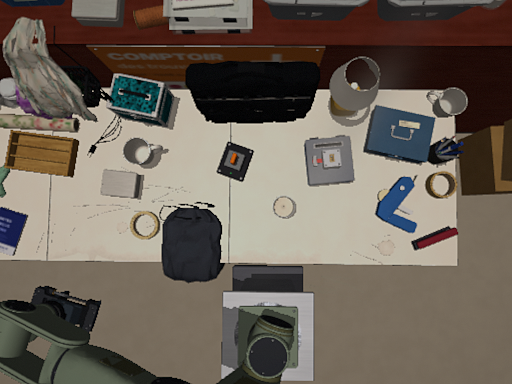

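The dock is at top (235,161) and scene (247,181). The box is at top (330,161) and scene (322,208), with the lock case on its lid. Next I'll zoom in on both.

```bash
python3 - <<'E'
import cv2,numpy as np
t=cv2.imread("pics/top0.png");s=cv2.imread("pics/scene0.png")
def c(i,x,y,w=60,h=60):return cv2.resize(i[y:y+h,x:x+w],(w*380//60,h*290//60*60//60 if 0 else 290),interpolation=cv2.INTER_CUBIC)
z=lambda i,x,y:cv2.resize(i[y:y+50,x:x+66],(396,300),interpolation=cv2.INTER_CUBIC)
cv2.imwrite("pics/z0.png",np.vstack([np.hstack([z(t,202,136),z(t,297,136)]),np.hstack([z(s,214,152),z(s,290,182)])]))
E
```

```text
(no output)
```

View pics/z0.png

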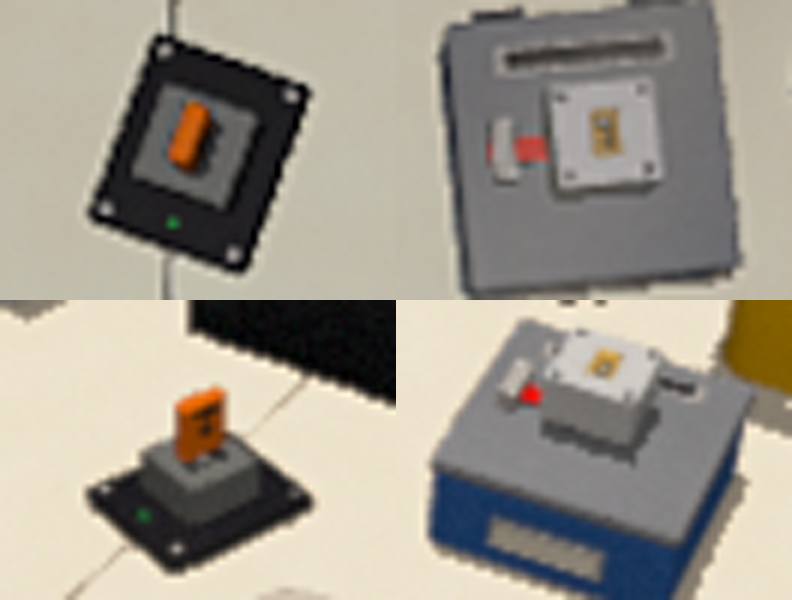

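The top crop shows the dock's black base with the key's orange head at about (233,158). In the right crop the lock case is at about (398/6+..)→(398,159)-ish, with a gold slot plate and the red cam tongue to its left. So box +y points image left, which is world +y.

```bash
cat > h.py <<'E'
import cv2,numpy as np
from workcell import env
def ray(n,uv):
    m=env.camera_model(n);T=m["camera_from_world"];R=T[:3,:3];o=-R.T@T[:3,3]
    d=R.T@np.array([(uv[0]-m["cx"])/m["fx"],-(uv[1]-m["cy"])/m["fy"],-1.]);return o,d/np.linalg.norm(d)
def plane(n,uv,z):
    o,d=ray(n,uv);return o+d*(z-o[2])/d[2]
def cross(a,b):
    (o1,d1),(o2,d2)=ray("top",a),ray("scene",b)
    t=np.linalg.lstsq(np.c_[d1,-d2],o2-o1,rcond=None)[0];p,q=o1+d1*t[0],o2+d2*t[1]
    return (p+q)/2,np.linalg.norm(p-q)
def blob(im,lo,hi,box):
    x,y,w,h=box;k=8
    c=cv2.resize(im[y:y+h,x:x+w],None,fx=k,fy=k,interpolation=cv2.INTER_CUBIC)
    m=cv2.inRange(cv2.cvtColor(c,cv2.COLOR_BGR2HSV),lo,hi)
    cs=cv2.findContours(m,cv2.RETR_EXTERNAL,cv2.CHAIN_APPROX_NONE)[0]
    b=max(cs,key=cv2.contourArea)[:,0].astype(np.float32)
    return (b+.5)/k-.5+[x,y]
def rect(n,b,z):
    P=np.array([plane(n,p,z)[:2] for p in b],np.float32);return cv2.minAreaRect(P)
E
python3 - <<'E'
from h import *
t=cv2.imread("pics/top0.png");s=cv2.imread("pics/scene0.png")
base=blob(t,(0,0,0),(180,255,70),(212,138,44,46));print("base z13",rect("top",base,13))
print("case z113",rect("top",blob(t,(0,0,175),(180,40,255),(385-297+297-0-0,140,30,40) if 0 else (387-70,146,28,26)),113))
def cen(b):m=cv2.moments(b.astype(np.float32));return np.array([m["m10"],m["m01"]])/m["m00"]
ot=blob(t,(4,150,120),(20,255,255),(220,145,30,30));os=blob(s,(4,150,80),(20,255,255),(238,160,22,24))
print("key",cen(ot),cen(os),cross(cen(ot),cen(os)),rect("top",ot,90))
gt=blob(t,(12,60,80),(30,255,255),(390-70,148,24,20));gs=blob(s,(12,60,80),(30,255,255),(308,186,32,18))
print("gold",cen(gt),cen(gs),cross(cen(gt),cen(gs)),rect("top",gt,113))
print("scene case", rect("scene",blob(s,(0,0,160),(180,40,255),(311,185,28,17)),113), plane("scene",cen(gs),113),plane("top",cen(gt),113))
E
```

```text
base z13 ((606.2185668945312, 121.93596649169922), (99.51933288574219, 119.75486755371094), 70.6392593383789)
case z113 ((583.4821166992188, -204.69142150878906), (7.854400157928467, 33.059608459472656), 8.870088577270508)
key [232.83741786 157.66488554] [246.87460185 172.34257569] (array([610.79128841, 124.66410128,  62.92990054]), np.float64(1.6381866690102787)) ((606.1174926757812, 122.88876342773438), (13.376506805419922, 35.42584991455078), 70.58308410644531)
gold [331.47628371 157.56501672] [324.36827663 192.02063437] (array([ 606.3703597 , -203.6547547 ,  111.92454925]), np.float64(1.8467986953787425)) ((606.0261840820312, -202.7154083251953), (26.290668487548828, 16.108537673950195), 5.307653903961182)
scene case ((612.9478149414062, -208.29092407226562), (77.41419219970703, 101.33390045166016), 33.473533630371094) [ 605.74083798 -204.81728959  113.        ] [ 605.73470257 -202.66133461  113.        ]
```

The base measures 99.5 x 119.8 mm and the key head 13.4 x 35.4 mm, both matching the given sizes. The key is at (606,122.5) with its wide way at -19.4°. The lock is at (606,-203.3) with yaw about 5.3°, and its triangulated height is 112 mm against 113. Now I'll approach the dock.

```bash
cat > togo.py <<'E'
import sys,numpy as np
from scipy.spatial.transform import Rotation as Ro
from workcell import env
s=env.state();R=Ro.from_euler('xyz',s["ee_rot"],degrees=True).as_matrix()
t=np.array([float(a) for a in sys.argv[1:4]]);d=R.T@(t-s["ee_pos"])/30
y=float(sys.argv[4]);dy=(s["ee_rot"][2]-y+180)%360-180
print("t",s["time_s"],"pos",s["ee_pos"].round(1),"rot",s["ee_rot"].round(2),"F",s["force"].round(1),"T",s["torque"].round(3),"w",round(s["gripper_width"],1),s["gripper_force"])
print("units slide",d.round(3),"spin",round(dy/8,3),"q",s["qpos"].round(1))
E
python3 -m jog '{"jaw":[91,91,91,91,91,91,91,91,91,91],"slide":[[-1,-0.53,0],[-1,-0.53,0],[-1,-0.53,0],[-1,-0.53,0],[-1,-0.53,0],[-1,-0.53,0],[-1,-0.53,0],[-1,-0.53,0],[-1,-0.53,0],[-1,-0.53,0]],"spin":[0,0,0,0,0,0,0,0,0,0]}' 30
python3 togo.py 606.1 122.5 150 160.6
```

```text
time_s: 1.1
ee_pos: [401.3, 319.0, 213.6]
ee_rot: [-180.0, -0.0, 164.4]
force: [-0.1, 0.7, -0.6]
gripper_width: 91.2
gripper_force: 0.0
t 1.1 pos [401.3 319.  213.6] rot [-1.7998e+02 -2.0000e-02  1.6443e+02] F [-0.1  0.7 -0.6] T [ 0.028 -0.029  0.032] w 91.2 0.0
units slide [-8.334 -4.475  2.12 ] spin 0.478 q [ 37.2  12.7  97.6   0.   69.7 -37.2]
```

```bash
python3 -m jog '{"jaw":[91,91,91,91,91,91,91,91,70,60],"slide":[[-1,-0.54,0],[-1,-0.54,0],[-1,-0.54,0.2],[-1,-0.54,0.3],[-1,-0.54,0.3],[-1,-0.54,0.3],[-1,-0.54,0.3],[-1,-0.54,0.3],[-0.33,-0.15,0.3],[0,0,0]],"spin":[0,0,0,0,0,0,0,0,0.48,0]}'
python3 togo.py 606.1 122.5 51 160.6
```

```text
time_s: 2.1
ee_pos: [605.4, 122.4, 151.8]
ee_rot: [-179.9, -0.2, 160.5]
force: [-0.2, 0.1, 0.4]
gripper_width: 77.9
gripper_force: 0.0
t 2.1 pos [605.4 122.4 151.8] rot [-1.7989e+02 -1.7000e-01  1.6046e+02] F [-0.2  0.1  0.4] T [ 0.006 -0.008  0.02 ] w 77.9 0.0
units slide [-0.031  0.016  3.36 ] spin -0.018 q [ 10.4  24.7  89.   -0.   66.5 -60.1]
```

```bash
python3 -m jog '{"jaw":[60,60,60,60,60,60,60,60,60,60],"slide":[[0,0,0.6],[0,0,0.6],[0,0,0.6],[0,0,0.5],[0,0,0.4],[0,0,0.3],[0,0,0.2],[0,0,0.15],[0,0,0],[0,0,0]],"spin":[0,0,0,0,0,0,0,0,0,0]}'
python3 togo.py 606.1 122.5 51 160.6
python3 - <<'E'
from h import *
a=[cv2.cvtColor(env.grab_frame(n),cv2.COLOR_RGB2BGR) for n in("top","scene")]
cv2.imwrite("pics/p1.png",np.hstack([cv2.resize(a[0][125:200,195:270],(400,400)),cv2.resize(a[1][135:210,210:285],(400,400))]))
E
```

```text
time_s: 3.1
ee_pos: [605.7, 124.0, 53.8]
ee_rot: [180.0, 0.0, 160.6]
force: [0.4, 0.8, 0.2]
gripper_width: 59.9
gripper_force: 0.0
t 3.1 pos [605.7 124.   53.8] rot [1.7997e+02 4.0000e-02 1.6059e+02] F [0.4 0.8 0.2] T [ 0.036  0.024 -0.033] w 59.9 0.0
units slide [-0.028 -0.043  0.095] spin -0.002 q [ 10.5  29.8  96.    0.   54.2 -60.1]
```

View pics/p1.png

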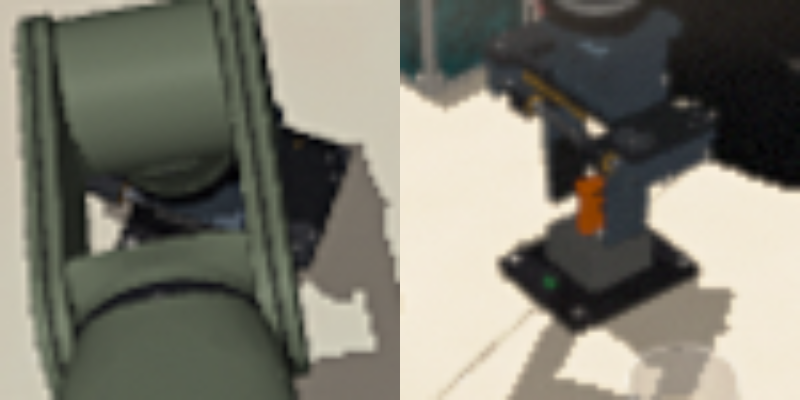

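In the scene crop the orange head (590,205 in the crop) sits between the two fingers, which are clear of the tower. The arm hides the top view. I'll close the fingers.

```bash
python3 -m jog '{"jaw":[30,16,10,6,4,4,4,4],"slide":[[0,0,0.1],[0,0,0],[0,0,0],[0,0,0],[0,0,0],[0,0,0],[0,0,0],[0,0,0]],"spin":[0,0,0,0,0,0,0,0]}' 50
python3 togo.py 606.1 122.5 51 160.6
```

```text
time_s: 4.0
ee_pos: [605.4, 123.9, 50.5]
ee_rot: [-180.0, -0.0, 160.6]
force: [-0.3, -1.3, -0.0]
gripper_width: 13.4
gripper_force: 50.0
t 4.0 pos [605.4 123.9  50.5] rot [-180.     -0.    160.59] F [-0.3 -1.3 -0. ] T [-0.068  0.011  0.031] w 13.4 49.99991476535797
units slide [-0.038 -0.036 -0.018] spin -0.001 q [ 10.5  30.   96.2   0.   53.8 -60.1]
```

```bash
python3 -m jog '{"jaw":[4,4,4,4,4,4,4,4,4,4],"slide":[[0,0,-0.1],[0,0,-0.1],[0,0,-0.15],[0,0,-0.2],[0,0,-0.25],[0,0,-0.3],[0,0,-0.3],[0,0,-0.3],[0,0,-0.3],[0,0,0]],"spin":[0,0,0,0,0,0,0,0,0,0]}'
python3 togo.py 606.1 122.5 180 160.6
```

```text
time_s: 5.0
ee_pos: [606.4, 124.2, 112.4]
ee_rot: [179.9, 0.2, 160.6]
force: [0.3, -0.2, 0.1]
gripper_width: 13.9
gripper_force: 50.0
t 5.0 pos [606.4 124.2 112.4] rot [1.7990e+02 1.7000e-01 1.6059e+02] F [ 0.3 -0.2  0.1] T [0.013 0.024 0.023] w 13.9 49.99971270561218
units slide [-0.016 -0.052 -2.255] spin -0.002 q [ 10.5  26.5  92.2   0.   61.2 -60.1]
```

```bash
python3 -m jog '{"jaw":[4,4,4,4,4,4,4,4,4,4],"slide":[[0,0,-0.8],[0,0,-1],[-0.2,-0.6,-0.4],[-0.33,-0.94,0],[-0.33,-0.94,0],[-0.33,-0.94,0],[-0.33,-0.94,0],[-0.33,-0.94,0],[-0.33,-0.94,0],[-0.33,-0.94,0]],"spin":[0,0,0,0,0,0,0,0,0,0]}'
python3 togo.py 605.5 -203.3 180 -174.7
```

```text
time_s: 6.0
ee_pos: [604.5, -105.4, 176.1]
ee_rot: [180.0, -0.0, 160.6]
force: [1.4, -0.1, -0.7]
gripper_width: 13.9
gripper_force: 50.0
t 6.0 pos [ 604.5 -105.4  176.1] rot [ 1.8000e+02 -5.0000e-02  1.6059e+02] F [ 1.4 -0.1 -0.7] T [0.018 0.021 0.028] w 13.9 50.000651478767395
units slide [-1.118 -3.067 -0.132] spin -3.089 q [-11.   23.2  87.7   0.   69.1 -81.6]
```

```bash
python3 -m jog '{"jaw":[4,4,4,4,4,4,4,4,4,4],"slide":[[-0.3,-0.9,0],[-0.3,-0.9,0],[-0.3,-0.8,0],[-0.2,-0.35,0],[0,0,0],[0,0,0],[0,0,0],[0,0,0],[0,0,0],[0,0,0]],"spin":[0,0,0,0,-0.8,-0.8,-0.8,-0.7,0,0]}'
python3 togo.py 605.5 -203.3 180 -174.7
python3 - <<'E'
from h import *
a=[cv2.cvtColor(env.grab_frame(n),cv2.COLOR_RGB2BGR) for n in("top","scene")]
cv2.imwrite("pics/top2.png",a[0]);cv2.imwrite("pics/scene2.png",a[1])
cv2.imwrite("pics/p2.png",np.hstack([cv2.resize(a[0][120:195,290:365],(400,400)),cv2.resize(a[1][140:215,285:360],(400,400),interpolation=cv2.INTER_CUBIC)]))
E
```

```text
time_s: 7.0
ee_pos: [606.6, -198.1, 176.2]
ee_rot: [180.0, -0.0, -174.7]
force: [0.3, -1.0, -0.6]
gripper_width: 14.3
gripper_force: 50.0
t 7.0 pos [ 606.6 -198.1  176.2] rot [ 1.7997e+02 -2.0000e-02 -1.7471e+02] F [ 0.3 -1.  -0.6] T [-0.033 -0.018  0.032] w 14.3 49.999664425849915
units slide [ 0.052 -0.168 -0.126] spin -0.001 q [ -19.1   25.4   84.2    0.    70.5 -114.4]
```

View pics/p2.png

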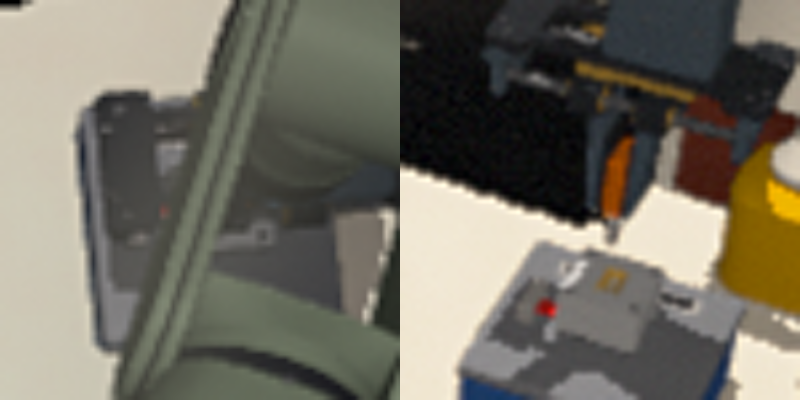

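The top view is hidden by the arm. In the scene crop the key hangs upright in the fingers, with its tip at about crop (613,240), i.e. pixel (324.9,185). The gold slot plate below is at about crop (612,278). I'll compare the tip with where the TCP predicts it.

```bash
python3 - <<'E'
from h import *
def proj(n,p):
    m=env.camera_model(n);c=m["camera_from_world"]@np.r_[p,1];return m["cx"]+m["fx"]*c[0]/-c[2],m["cy"]-m["fy"]*c[1]/-c[2]
for _ in range(4):
    env.grab_frame("scene");s=env.state();print(s["ee_pos"].round(2))
p=s["ee_pos"];print("tip pred",proj("scene",p-[0,0,34.5]),"head top/bot pred",proj("scene",p+[0,0,39.5]),proj("scene",p-[0,0,4.5]))
s=cv2.imread("pics/scene2.png")
o=blob(s,(4,150,60),(20,255,255),(318,160,14,26));print("orange",o.min(0),o.max(0))
gs=blob(s,(12,60,60),(30,255,200),(314,186,24,12));m=cv2.moments(gs.astype(np.float32));g=(m["m10"]/m["m00"],m["m01"]/m["m00"]);print("gold",g,plane("scene",g,113))
print(proj("scene",[606,-203.3,113]))
cv2.imwrite("pics/p3.png",cv2.resize(s[160:200,300:350],(800,600),interpolation=cv2.INTER_NEAREST))
E
```

```text
[ 606.57 -198.43  176.37]
[ 606.54 -198.48  176.34]
[ 606.54 -198.55  176.4 ]
[ 606.52 -198.6   176.4 ]
tip pred (np.float64(323.8390748372085), np.float64(184.80650849509175)) head top/bot pred (np.float64(326.4995693997773), np.float64(167.4087489393353)) (np.float64(324.89642895767963), np.float64(177.89215767774476))
orange [322.1875 165.1875] [328.4375 180.3125]
gold (324.3292473407434, 192.02172971196364) [ 605.65928132 -204.70486689  113.        ]
(np.float64(324.00439790915846), np.float64(191.83309962285708))
```

View pics/p3.png

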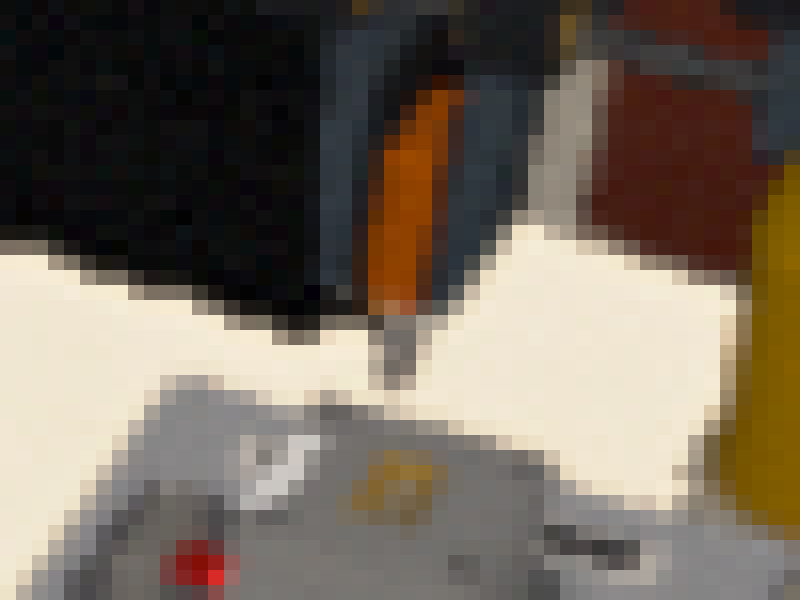

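The measured tip (324.4,185.4) is within 0.6 px of the prediction, so the key is centred and barely slipped. Correcting for that camera bias gives a lock position of about (606,-203). I'll align and lower into the mouth.

```bash
python3 -m jog '{"jaw":[4,4,4,4,4,4,4,4,4],"slide":[[0.04,-0.15,0],[0,0,0.3],[0,0,0.3],[0,0,0.2],[0,0,0],[0,0,0.1],[0,0,0.1],[0,0,0.05],[0,0,0]],"spin":[0,0,0,0,0,0,0,0,0]}'
python3 togo.py 605.8 -203.1 142 -174.7
```

```text
time_s: 8.2
ee_pos: [605.7, -203.2, 144.8]
ee_rot: [180.0, -0.0, -174.6]
force: [0.8, -0.1, -1.4]
gripper_width: 13.9
gripper_force: 50.0
t 8.2 pos [ 605.7 -203.2  144.8] rot [ 1.7999e+02 -1.0000e-02 -1.7461e+02] F [ 0.8 -0.1 -1.4] T [ 0.027 -0.021  0.022] w 13.9 49.99972879886627
units slide [-0.004  0.003  0.092] spin 0.011 q [ -19.6   26.7   86.7    0.    66.6 -115. ]
```

```bash
python3 -m jog '{"jaw":[4,4,4,4,4],"slide":[[0,0,0.07],[0,0,0.07],[0,0,0.07],[0,0,0.04],[0,0,0]],"spin":[0,0,0,0,0]}'
python3 togo.py 605.8 -203.1 121 -174.7
```

```text
time_s: 8.7
ee_pos: [605.5, -203.2, 137.2]
ee_rot: [180.0, -0.0, -174.6]
force: [-0.8, -0.2, -0.4]
gripper_width: 13.8
gripper_force: 50.0
t 8.7 pos [ 605.5 -203.2  137.2] rot [ 1.7998e+02 -4.0000e-02 -1.7461e+02] F [-0.8 -0.2 -0.4] T [ 0.087  0.102 -0.026] w 13.8 49.99970018863678
units slide [-0.011  0.003  0.539] spin 0.011 q [ -19.6   27.1   87.2   -0.    65.7 -115. ]
```

```bash
python3 -m jog '{"jaw":[4,4,4,4,4,4,4],"slide":[[0,0,0.06],[0,0,0.06],[0,0,0.06],[0,0,0.06],[0,0,0.04],[0,0,0.02],[0,0,0]],"spin":[0.25,-0.5,0.5,-0.5,0.5,-0.5,0.25]}'
python3 togo.py 605.8 -203.1 121 -174.7
```

```text
time_s: 9.4
ee_pos: [603.6, -203.7, 129.2]
ee_rot: [-180.0, -0.2, -174.6]
force: [-6.0, -0.9, 5.2]
gripper_width: 13.6
gripper_force: 50.0
t 9.4 pos [ 603.6 -203.7  129.2] rot [-179.99   -0.25 -174.58] F [-6.  -0.9  5.2] T [-0.116  1.243 -0.036] w 13.6 49.999433755874634
units slide [-0.075  0.014  0.272] spin 0.015 q [-1.96e+01  2.74e+01  8.79e+01 -1.00e-01  6.49e+01 -1.15e+02]
```

The lock is pushing the key toward -x (6 N), so I'll relieve that and keep wiggling down.

```bash
python3 -m jog '{"jaw":[4,4,4,4,4,4],"slide":[[0.06,0,0],[0,0,0],[0,0,0.05],[0,0,0.05],[0,0,0.04],[0,0,0]],"spin":[0.25,-0.5,0.5,-0.5,0.5,-0.25]}'
python3 togo.py 605.8 -203.1 121 -174.7
```

```text
time_s: 10.0
ee_pos: [604.0, -203.8, 125.3]
ee_rot: [-179.9, 0.0, -174.6]
force: [-1.9, -1.6, 2.7]
gripper_width: 13.8
gripper_force: 50.0
t 10.0 pos [ 604.  -203.8  125.3] rot [-1.7995e+02  4.0000e-02 -1.7462e+02] F [-1.9 -1.6  2.7] T [-0.13   0.354 -0.008] w 13.8 50.002318024635315
units slide [-0.063  0.018  0.143] spin 0.009 q [ -19.7   27.4   88.4   -0.    64.1 -115. ]
```

```bash
python3 -m jog '{"jaw":[4,4,4,4,4,4],"slide":[[0,0,0.05],[0,0,0.05],[0,0,0.05],[0,0,0.04],[0,0,0.02],[0,0,0]],"spin":[0.25,-0.5,0.5,-0.5,0.5,-0.25]}'
python3 togo.py 604 -203.7 121 -174.7
```

```text
time_s: 10.6
ee_pos: [605.2, -203.8, 120.3]
ee_rot: [-179.9, 0.2, -174.6]
force: [-0.8, 0.8, 8.0]
gripper_width: 13.8
gripper_force: 50.0
t 10.6 pos [ 605.2 -203.8  120.3] rot [-179.91    0.22 -174.63] F [-0.8  0.8  8. ] T [ 0.131  0.18  -0.055] w 13.8 50.003414154052734
units slide [ 0.041  0.007 -0.023] spin 0.009 q [ -19.6   27.7   88.8    0.    63.3 -115. ]
```

```bash
python3 -m jog '{"jaw":[4,4,4,4,4],"slide":[[0,0,0.05],[0,0,0.05],[0,0,0.03],[0,0,0],[0,0,0]],"spin":[0.25,-0.5,0.5,-0.25,0]}'
python3 togo.py 604 -203.7 121 -174.7
python3 - <<'E'
from h import *
a=cv2.cvtColor(env.grab_frame("scene"),cv2.COLOR_RGB2BGR)
cv2.imwrite("pics/p4.png",cv2.resize(a[160:220,290:370],(800,600),interpolation=cv2.INTER_CUBIC))
E
```

```text
time_s: 11.1
ee_pos: [605.3, -203.8, 120.0]
ee_rot: [-179.9, 0.3, -174.6]
force: [-6.7, 0.9, 23.8]
gripper_width: 14.0
gripper_force: 50.0
t 11.1 pos [ 605.3 -203.8  120. ] rot [-179.86    0.33 -174.58] F [-6.7  0.9 23.8] T [ 0.528  1.214 -0.01 ] w 14.0 50.00597298145294
units slide [ 0.043  0.007 -0.034] spin 0.015 q [ -19.6   27.7   88.9    0.    63.1 -115.1]
```

View pics/p4.png

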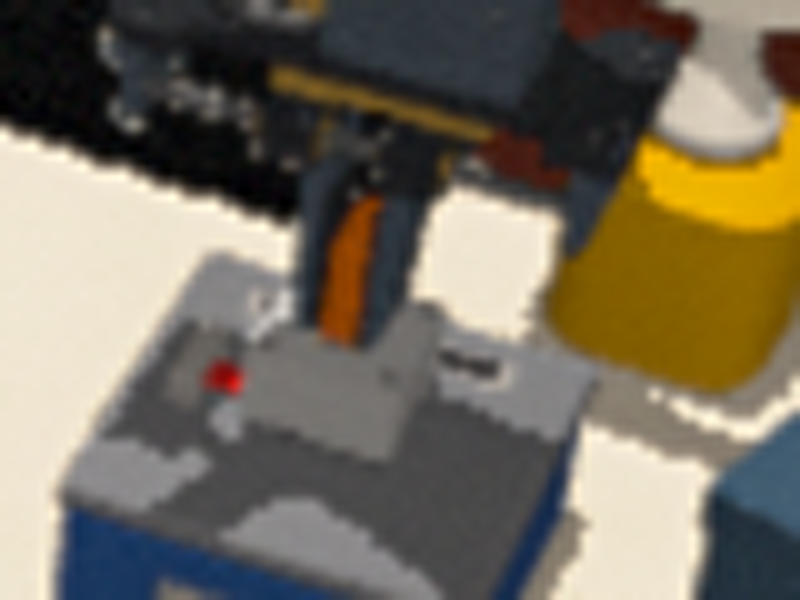

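The head sits about 3 mm above the lock case. The force climbed to 24 N with z stiff at 120, where 120.5 was expected, so the key is home. Now I'll turn it clockwise.

```bash
python3 -m jog '{"jaw":[4,4,4,4,4,4,4,4,4],"slide":[[0,0,-0.04],[0,0,0],[0,0,0],[0,0,0],[0,0,0],[0,0,0],[0,0,0],[0,0,0],[0,0,0]],"spin":[0,0.5,0.5,0.5,0.5,0.5,0.5,0.5,0]}' 60
python3 togo.py 604.5 -203.7 120 83
```

```text
time_s: 12.05
ee_pos: [605.4, -203.2, 120.0]
ee_rot: [179.9, 0.3, 157.3]
force: [-3.5, 3.2, 18.9]
gripper_width: 13.8
gripper_force: 60.0
t 12.05 pos [ 605.4 -203.2  120. ] rot [179.91   0.3  157.32] F [-3.5  3.2 18.9] T [0.657 0.837 0.045] w 13.8 60.006651878356934
units slide [ 0.019 -0.028  0.001] spin 9.29 q [-19.6  27.7  88.9   0.1  63.2 -87. ]
```

```bash
python3 -m jog '{"jaw":[4,4,4,4,4,4,4,4,4,4],"slide":[[0,0,0],[0,0,0],[0,0,0],[0,0,0],[0,0,0],[0,0,0],[0,0,0],[0,0,0],[0,0,0],[0,0,0]],"spin":[0.7,0.7,0.7,0.7,0.7,0.7,0.7,0.7,0.7,0]}'
python3 togo.py 604.5 -203.7 120 83
```

```text
time_s: 13.05
ee_pos: [606.3, -202.4, 120.1]
ee_rot: [179.6, 0.1, 106.9]
force: [-2.1, 5.3, 17.9]
gripper_width: 13.9
gripper_force: 60.0
t 13.05 pos [ 606.3 -202.4  120.1] rot [1.7958e+02 9.0000e-02 1.0688e+02] F [-2.1  5.3 17.9] T [0.897 0.409 0.083] w 13.9 60.006680488586426
units slide [-0.023 -0.07   0.003] spin 2.985 q [-19.6  27.7  88.8   0.2  63.1 -36.6]
```

```bash
python3 -m jog '{"jaw":[4,4,4,4,4,4],"slide":[[0,0,0],[0,0,0],[0,0,0],[0,0,0],[0,0,0],[0,0,0]],"spin":[0.5,0.5,0.5,0.4,0,0]}'
python3 togo.py 604.5 -203.7 120 83
```

```text
time_s: 13.65
ee_pos: [606.6, -202.5, 120.1]
ee_rot: [179.5, -0.0, 91.8]
force: [-1.8, 5.7, 17.4]
gripper_width: 13.6
gripper_force: 60.0
t 13.65 pos [ 606.6 -202.5  120.1] rot [ 1.7953e+02 -2.0000e-02  9.1780e+01] F [-1.8  5.7 17.4] T [0.947 0.319 0.121] w 13.6 60.00566124916077
units slide [-0.039 -0.071  0.004] spin 1.097 q [-19.6  27.7  88.8   0.2  63.1 -21.5]
```

```bash
python3 -m jog '{"jaw":[4,4,4,4,4],"slide":[[0,0,0],[0,0,0],[0,0,0],[0,0,0],[0,0,0]],"spin":[0.25,0.25,0.2,0,0]}'
python3 togo.py 604.5 -203.7 120 83
python3 - <<'E'
from h import *
for n in("top","scene"):cv2.imwrite(f"pics/{n}5.png",env.grab_frame(n)[:,:,::-1])
a=cv2.imread("pics/scene5.png");b=cv2.imread("pics/top5.png")
cv2.imwrite("pics/p5.png",np.hstack([cv2.resize(b[130:190,295:355],(400,400),interpolation=cv2.INTER_CUBIC),cv2.resize(a[160:220,290:350],(400,400),interpolation=cv2.INTER_CUBIC)]))
E
```

```text
time_s: 14.15
ee_pos: [606.7, -202.4, 120.1]
ee_rot: [179.5, -0.1, 86.2]
force: [-0.8, 4.9, 15.8]
gripper_width: 14.2
gripper_force: 60.0
t 14.15 pos [ 606.7 -202.4  120.1] rot [ 1.7952e+02 -6.0000e-02  8.6190e+01] F [-0.8  4.9 15.8] T [0.97  0.25  0.121] w 14.2 60.00615835189819
units slide [-0.047 -0.071  0.004] spin 0.399 q [-19.6  27.7  88.8   0.2  63.1 -15.9]
```

View pics/p5.png

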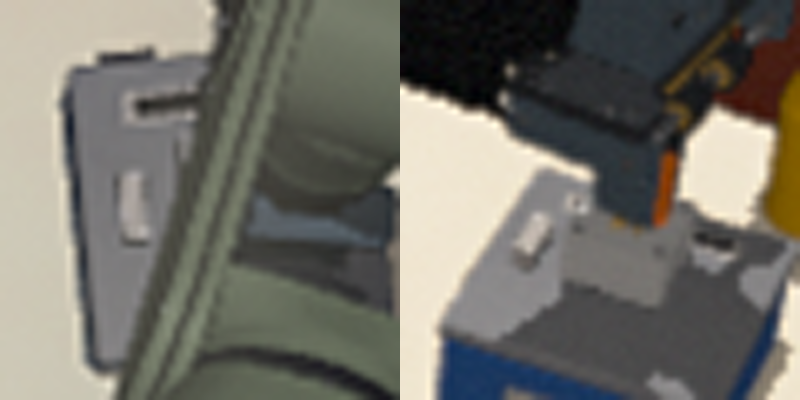

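```bash
python3 -m jog '{"jaw":[4,4,4,4],"slide":[[0,0,0],[0,0,0],[0,0,0],[0,0,0]],"spin":[0.2,0.2,0,0]}'
python3 togo.py 604.5 -203.7 120 83; python3 -m jog '{"jaw":[4,4,4,4],"slide":[[0,0,0],[0,0,0],[0,0,0],[0,0,0]],"spin":[0,0,0,0]}'
python3 togo.py 604.5 -203.7 120 83
```

```text
time_s: 14.65
ee_pos: [606.8, -202.5, 120.1]
ee_rot: [179.5, -0.1, 83.0]
force: [-0.2, 5.0, 18.0]
gripper_width: 13.6
gripper_force: 60.0
t 14.65 pos [ 606.8 -202.5  120.1] rot [ 1.7951e+02 -7.0000e-02  8.3020e+01] F [-0.2  5.  18. ] T [0.927 0.227 0.374] w 13.6 60.00804126262665
units slide [-0.049 -0.072  0.003] spin 0.003 q [-19.6  27.7  88.8   0.2  63.  -12.7]
time_s: 15.05
ee_pos: [606.8, -202.5, 120.1]
ee_rot: [179.5, -0.1, 83.0]
force: [-0.0, 5.4, 17.5]
gripper_width: 13.8
gripper_force: 60.0
t 15.05 pos [ 606.8 -202.5  120.1] rot [ 1.7952e+02 -8.0000e-02  8.3030e+01] F [-0.   5.4 17.5] T [1.007 0.191 0.34 ] w 13.8 60.00807166099548
units slide [-0.05  -0.072  0.003] spin 0.003 q [-19.6  27.7  88.8   0.2  63.  -12.7]
```

The twisting moment jumped from 0.12 to 0.35 N m, so the lock is on its stop. The red tongue has left the keeper in the picture, and the reading is steady with 17 N down and a 60 N grip. I'll hand in.

```bash
python3 -c "
from workcell import env
print(env.job_done())"
```

```text
the job is handed in; nothing more can be done
None
```

I pulled the key from the dock, pushed it fully home in the lock, turned it clockwise to its quarter-turn stop and handed the job in still gripping and holding it there; the hand-in gave no verdict.

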